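Fold a row of flip lids shut with one fingertip stroke

TASK

Six flip lids on the long sample box stand open. Set your fingertips lightly on the plain pad at the hinge end of the row and run them along the tops of the lids to the far end in one pass, never taking the hand away in between, so that the lids fold fully shut one after another. Stroke gently: do not lift or shove the box, leave the vials, film roll and marker beside it alone, and finish clear of everything.

Things in the scene. Friction and masses are not known exactly. Their poses are not given: they have to be found in the camera images.
- sample_box: long narrow grey plastic box, 186 x 40 mm, 45 mm high, about 1.6 kg (weighted base), loose on the worktop at any angle. Origin: centre of its underside; x along the row of six white lids, from the plain pad end (-x) to the far end; z up. Lids 22 mm long (x), 37 mm wide, 2.5 mm thick, every 24 mm; hinged across the box at their -x edges (x = -55, -31, -7, 17, 41, 65 mm, z = 42.5 mm).
- pad (a point): centre of the top of the plain solid pad at the -x (hinge) end of the box, 45 mm high, level with the tops of shut lids; pad 36 mm long (x), 40 mm wide, ending 2 mm before the first lid's hinge. Axes as the box. Open lids rise to about 65 mm and lean towards +x: a finger moving along the top in +x folds them down, one moving in -x bends them further open.
- row_end (a point): point on the centre line at the free edge of the shut sixth lid, at the level of the shut lids' tops (45 mm), 162 mm from the pad's centre. Axes as the box.
- lid_1 (a joint): first (next to the pad) lid, counted from the pad: 0 = shut flat, grows as it opens (rad), stop at 1.6; starts between 0.8 and 1.3. Light friction hinge (about 0.006 N m): it stays where it is left.
- lid_2 (a joint): second lid, counted from the pad: 0 = shut flat, grows as it opens (rad), stop at 1.6; starts between 0.8 and 1.3. Light friction hinge (about 0.006 N m): it stays where it is left.
- lid_3 (a joint): third lid, counted from the pad: 0 = shut flat, grows as it opens (rad), stop at 1.6; starts between 0.8 and 1.3. Light friction hinge (about 0.006 N m): it stays where it is left.
- lid_4 (a joint): fourth lid, counted from the pad: 0 = shut flat, grows as it opens (rad), stop at 1.6; starts between 0.8 and 1.3. Light friction hinge (about 0.006 N m): it stays where it is left.
- lid_5 (a joint): fifth lid, counted from the pad: 0 = shut flat, grows as it opens (rad), stop at 1.6; starts between 0.8 and 1.3. Light friction hinge (about 0.006 N m): it stays where it is left.
- lid_6 (a joint): sixth (last) lid, counted from the pad: 0 = shut flat, grows as it opens (rad), stop at 1.6; starts between 0.8 and 1.3. Light friction hinge (about 0.006 N m): it stays where it is left.
- vial_a: upright screw-cap vial with a white cap, 24 mm across, 58 mm high, loose beside the box (+y side); origin at the centre of its underside
- vial_b: upright screw-cap vial with a black cap, 24 mm across, 58 mm high, loose beside the box (-y side); origin at the centre of its underside
- film_roll: low tan roll of film lying flat, 72 mm across, 24 mm high, loose beside the box (+y side); origin at the centre of its underside
- marker: felt marker lying along the box's -y side, 130 x 14 x 16 mm, loose; origin at the middle of its underside, x along it
Things that resemble listed ones, but are neither listed nor needed, are in the scene too. Leave any pink look-alike of the sample_box alone.

How it is judged:
By the outcome, as a careful person would: the job done as asked, in the order asked, and still so for the second after the job is handed in, with the robot touching nothing.
It also fails if it takes over 45 s, if anything falls off the work surface, if the arm or the gripper's body presses on something with over 40 N, if the wrist force passes 120 N, or if a joint passes its speed limit or range.

ROBOT

A 6-joint arm with a two-finger parallel gripper is mounted at the origin on a cart in front of the work surface, level with it; the furniture and walls round the work are solid. World frame = base frame: x ahead of the robot, y to its left, z up, the work surface at z = 0. Lengths are in m, angles in rad, forces in N, time in s.
With the tool pointing down it reaches from about 0.375 to 0.75 m from the base axis. Payload 9 kg.
Tool frame: the origin (TCP) lies on the front face of the gripper's body, between the roots of the fingers; the fingertips stand 73 mm ahead of it and the grasp point (between the pads) lies 54 mm ahead of it; z points along the fingers, y is the line along which they close (so a half turn about z gives the same grasp; the last joint's range is limited). The gripper opens to 85 mm and grips with 20 to 120 N. Pads are 22 mm wide; open, the fingers measure 114 mm over their backs; the gripper's body (76 mm by 85 mm) begins 54 mm behind the grasp point. The pads swing forward as they close: fully open they stand 13 mm farther back than shut.
Start: joints at [0.988, 0.104, 0.097, 1.564, 0, 1.353], TCP at [0.214, 0.561, 0.304] pointing down, gripper open.
Joint ranges: [-2.99, 2.99], [-0.84, 1.86], [-1.1, 1.16], [-1.84, 2.11], [-1.51, 1.56], [-3.14, 3.14]. Speed limits (rad/s): [2.22, 2.22, 2.57, 3.14, 3.14, 3.14].

INTERFACE

Orientations are given as a unit quaternion [x, y, z, w].
In Python, from rig import * gives the robot as it stands. The module is installed in compiled form; this text tells all that it offers.
- The arm moves only by the tool arm_command, never from a script. Its argument "motion" is a list of rows, each a list of 7 numbers: the closure, from 0 (fully open) to 1 (shut), then the shift along the tool's x, y, z in m, then the turn, a rotation vector about the tool's x, y, z in degrees. A call has 1 to 5 rows; each row shifts and turns the commanded pose from where the row before left it, along the tool's axes as they then stand; what a row does not reach is not made up. A row lasts 1/10 s, in which the tool goes at most 50 mm and 8.59 degrees, less where a joint would pass 70% of its speed; a pose out of reach is approached as far as the arm can. A call with a gripper value outside its range is refused whole. The fingers move at their own pace and stop on an object; the grip force is fixed at half the most. Time passes only in rows, so rows that do not move let the fingers close. It gives the time, the measured TCP pose, the force, the opening and the grip force at its end, in the units of the state.
- get_state(): the state, without advancing time (a new reading comes with each control period).
- camera(name): name is "scene" or "top"; returns a dict with "color" (420x560x3 uint8, red, green, blue), "fx", "fy", "cx", "cy" (pixels), "rvec" (rotation vector, rad) and "tvec" (3), from world to camera coordinates, as OpenCV has them. Camera axes: x right, y down, z forward; pixel columns grow to the right and rows downward; lengths in m; the calibration is good to about 2 mm. A picture is of the moment at which its call begins. There is no depth.
- sign_off(): hands the job in; it is judged then, once.
The state is a dict: "t": time; "joint_pos": joint angles; "qd": joint speeds; "joint_efforts": joint torques, N m; "tool_pos": TCP position; "orientation": TCP orientation; "force": force on the tool from outside, world axes, zero at the start; "ft_torque": the same for the moment, N m; "width": finger opening in m; "gripper_force": force on a finger pad.
Only numpy, scipy, OpenCV 4.12 (cv2) and the standard library are available. Lean on these libraries where they do the work, as an engineer would, in place of code of your own. Each camera call takes 0.05 s, during which the arm holds its last target. There are 200 camera calls.

## Working session

There is one attempt and no reset: what is moved stays moved. The work goes in short steps, Python scripts to look and compute and a tool call to move; the robot and the scene stay as the last step left them, time stands still between calls to the robot, and variables do not carry over. Pictures are saved under pics/ and viewed, at most 10 in all, crops included, and the job is handed in when it is done.

Besides the shell and the picture viewer there is one more tool, called after "Request:" as name(argument=value, ...) on one line, values as JSON. arm_command: Moves the arm, as the interface text tells. Its arguments: {"type":"object","properties":{"motion":{"type":"array"}},"required":["motion"]}

```bash
mkdir -p pics; python3 - <<'E'
from rig import *
import cv2
for n in("scene","top"):
    c=camera(n); cv2.imwrite(f"pics/{n}0.png",c["color"][:,:,::-1]); print(n,c["fx"],c["cx"],c["cy"],c["rvec"],c["tvec"])
s=get_state(); print(s["t"],s["tool_pos"],s["orientation"],s["width"],s["force"])
E
```

```text
scene 470.1564535354556 276.1454071984067 205.0797828395921 [ 1.14638342 -2.2249315   1.07615095] [0.32462618 0.33706956 0.50783653]
top 464.5340514080363 278.9271231686689 220.017922014422 [ 2.10970864 -2.15349679  0.13180636] [0.01373181 0.57529712 0.81489542]
0.1 [0.21392362 0.56034091 0.30317234] [ 1.81376251e-01  9.83413587e-01 -5.70784681e-04 -2.18260850e-04] 0.08544992138886057 [-0.85609957 -0.49630647  0.16332049]
```

View pics/scene0.png

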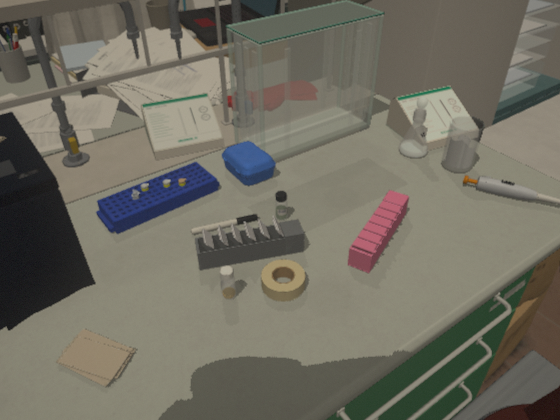

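View pics/top0.png

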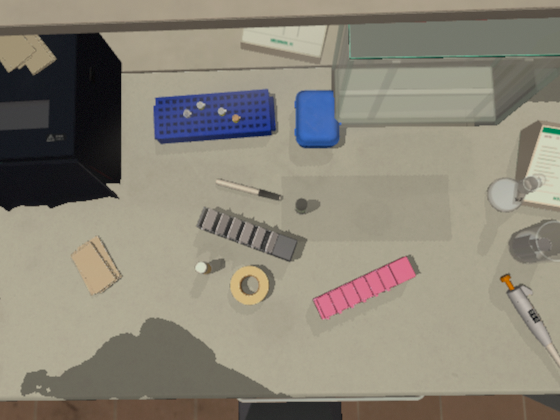

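The box has its pad at the right in the top view (~285,246), and the lids run up-left to ~(207,217). The marker is above it, vial_b (black cap) is near (302,206), vial_a is at (204,267) and the film roll is at (249,285). I'll enlarge the box area next.

```bash
cat > h.py <<'E'
from rig import *
import cv2, numpy as np
def rays(c,px,z):
    K=np.array([[c["fx"],0,c["cx"]],[0,c["fy"],c["cy"]],[0,0,1.]]);R=cv2.Rodrigues(np.array(c["rvec"]))[0];o=-R.T@c["tvec"]
    d=np.c_[np.array(px,float),np.ones(len(px))]@np.linalg.inv(K).T@R
    return o+d*((z-o[2])/d[:,2])[:,None]
def proj(c,P):
    K=np.array([[c["fx"],0,c["cx"]],[0,c["fy"],c["cy"]],[0,0,1.]])
    return cv2.projectPoints(np.array(P,float),np.array(c["rvec"]),np.array(c["tvec"]),K,None)[0][:,0]
E
python3 - <<'E'
from h import *
c=camera("top"); i=c["color"][:,:,::-1]
a=cv2.resize(i[170:310,180:320],(600,600),interpolation=cv2.INTER_CUBIC)
cv2.imwrite("pics/a.png",a)
s=camera("scene")["color"][:,:,::-1]
cv2.imwrite("pics/b.png",cv2.resize(s[180:310,170:330],(800,600)[0:2],interpolation=cv2.INTER_CUBIC))
print(rays(c,[(285,246),(207,217)],.045),rays(c,[(302,206),(204,267)],.058),rays(c,[(249,285)],.024))
E
```

```text
[[ 0.5269329  -0.00834274  0.045     ]
 [ 0.58385157  0.13505841  0.045     ]] [[ 0.59807518 -0.04094319  0.058     ]
 [ 0.49096987  0.13768244  0.058     ]] [[0.45784365 0.06010708 0.024     ]]
```

View pics/a.png

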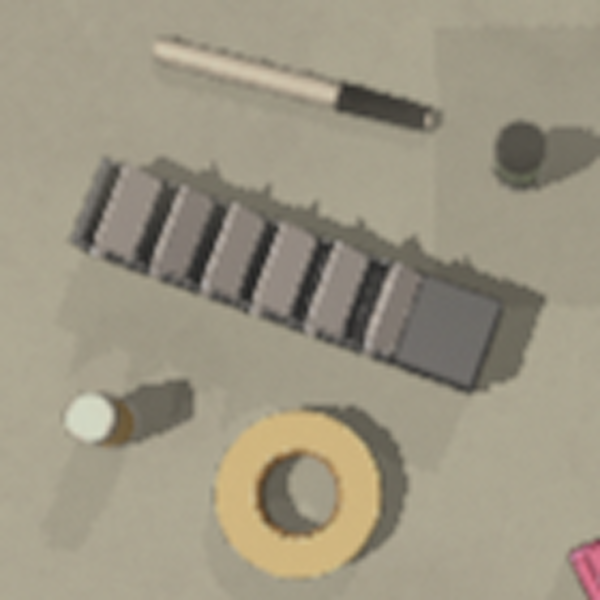

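View pics/b.png

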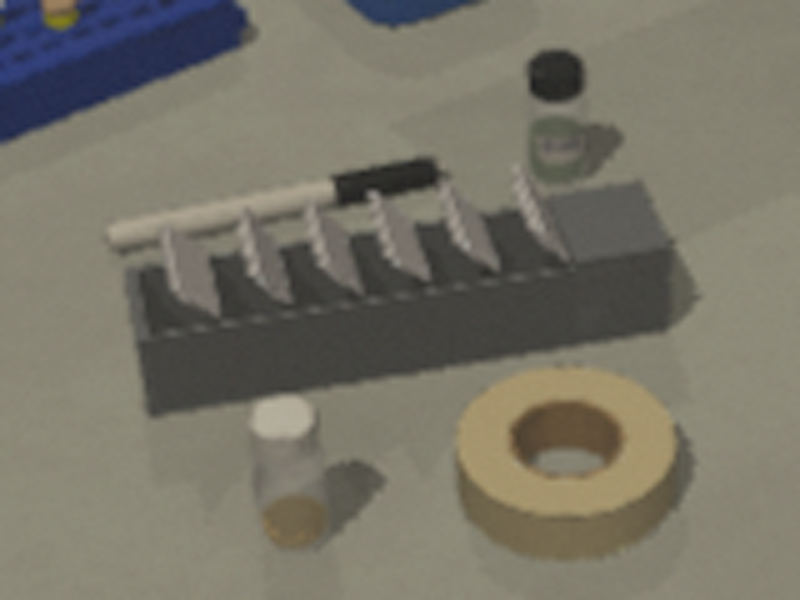

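The enlarged top view shows the pad's top corners at crop (502,300), (472,388), (395,354) and (418,277), with the box's far end at about (105,160) and (76,240). The lids lean away from the pad, as expected. I'll convert these to world positions.

```bash
python3 - <<'E'
from h import *
c=camera("top"); f=600/140
cr=lambda L:[(180+(u+.5)/f-.5,170+(v+.5)/f-.5) for u,v in L]
P=rays(c,cr([(502,300),(472,388),(395,354),(418,277),(105,160),(76,240)]),.045)
print(P[:,:2].round(4))
A=(P[0]+P[1])/2;B=(P[4]+P[5])/2;print(np.linalg.norm(B-A),np.linalg.norm(P[0]-P[1]))
# scene view: pad corners
s=camera("scene");f2=800/160;g2=600/130
Q=rays(s,[(170+(u+.5)/f2-.5,180+(v+.5)/g2-.5) for u,v in [(640,183),(672,246),(138,340),(125,266)]],.045);print(Q[:,:2].round(4))
A2=(Q[0]+Q[1])/2;B2=(Q[2]+Q[3])/2;print(np.linalg.norm(B2-A2))
for a,b in((A,B),(A2,B2)):
    d=(b-a)/np.linalg.norm(b-a);m=(a+b)/2
    print("dir",d[:2],np.degrees(np.arctan2(d[1],d[0])),"mid",m,"pad",m-.075*d,"end",m+.087*d)
st=get_state();R=cv2.Rodrigues(np.zeros(3))[0]
from scipy.spatial.transform import Rotation as Ro
print(Ro.from_quat(st["orientation"]).as_matrix().round(3),st["t"])
E
```

```text
[[ 0.5382 -0.0301]
 [ 0.501  -0.0165]
 [ 0.5161  0.016 ]
 [ 0.5489  0.0056]
 [ 0.6029  0.1405]
 [ 0.5681  0.1529]]
0.18232343669094953 0.03965018183204476
[[ 0.5353 -0.0272]
 [ 0.4995 -0.0138]
 [ 0.5626  0.1594]
 [ 0.6005  0.1446]]
0.18403906774124698
dir [0.36166842 0.93230679] 68.79730524602776 mid [0.55254212 0.06172708 0.045     ] pad [ 0.52541699 -0.00819593  0.045     ] end [0.58400727 0.14283777 0.045     ]
dir [0.34870893 0.93723107] 69.59163195934903 mid [0.54946674 0.06573143 0.045     ] pad [ 0.52331357 -0.0045609   0.045     ] end [0.57980442 0.14727053 0.045     ]
[[-0.934  0.357 -0.   ]
 [ 0.357  0.934 -0.   ]
 [ 0.    -0.    -1.   ]] 0.3
```

Both views agree. The box axis points at about 69°, with the pad at (0.524,-0.006) and the row end at (0.582,0.145). The tool's y axis already lies along the row, so no turn is needed. I'll close the fingers and travel.

Request:
arm_command(motion=[[1,-0.02,-0.017,0,0,0,0],[1,-0.038,-0.032,0,0,0,0],[1,-0.038,-0.032,0,0,0,0],[1,-0.038,-0.032,0,0,0,0],[1,-0.038,-0.032,0,0,0,0]])

```text
t: 0.8
tool_pos: [0.3234, 0.3621, 0.3039]
orientation: [0.181, 0.983, 0.0, 0.0]
force: [1.2, -0.0, 1.1]
width: 0.0122
gripper_force: 0.0
```

Request:
arm_command(motion=[[1,-0.038,-0.032,0,0,0,0],[1,-0.038,-0.032,0,0,0,0],[1,-0.038,-0.032,0,0,0,0],[1,-0.038,-0.032,0,0,0,0],[1,-0.038,-0.032,0,0,0,0]])

```text
t: 1.3
tool_pos: [0.444, 0.1445, 0.3041]
orientation: [0.181, 0.983, 0.0, 0.0]
force: [1.7, 0.6, -0.2]
width: -0.0
gripper_force: 0.0
```

Request:
arm_command(motion=[[1,-0.036,-0.031,0,0,0,0],[1,-0.036,-0.031,0,0,0,0],[1,-0.036,-0.031,0,0,0,0],[1,-0.02,-0.019,0.03,0,0,0],[1,0,0,0.04,0,0,0]])

```text
t: 1.8
tool_pos: [0.5252, -0.0075, 0.2346]
orientation: [0.183, 0.983, -0.0, 0.002]
force: [0.1, 0.3, -0.3]
width: 0.0001
gripper_force: 0.0
```

Request:
arm_command(motion=[[1,0,0,0.04,0,0,0],[1,0,0,0.03,0,0,0],[1,0,0,0.015,0,0,0],[1,0,0,0,0,0,0],[1,0,0,0,0,0,0]])

```text
t: 2.3
tool_pos: [0.5236, -0.0039, 0.1503]
orientation: [0.181, 0.983, -0.0, 0.001]
force: [0.4, 0.4, 0.5]
width: 0.0001
gripper_force: 0.0
```

```bash
python3 - <<'E'
from h import *
s=camera("scene")["color"][:,:,::-1];t=camera("top")["color"][:,:,::-1]
g=lambda i:cv2.resize(i,(400,400),interpolation=cv2.INTER_CUBIC)
cv2.imwrite("pics/c.png",np.hstack([g(t[170:310,180:320]),g(s[150:300,180:330])]))
print({k:np.round(v,4) for k,v in get_state().items() if k in("t","tool_pos","force","ft_torque")})
E
```

```text
{'t': np.float64(2.4), 'tool_pos': array([ 0.5242, -0.004 ,  0.151 ]), 'force': array([ 0.3156,  0.6246, -0.071 ]), 'ft_torque': array([ 0.0496, -0.0177, -0.0149])}
```

View pics/c.png

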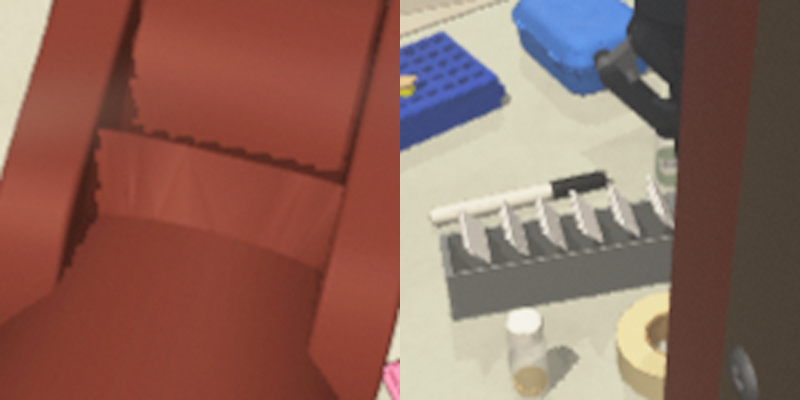

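The arm hides the pad in both views, but the picture shows the lids untouched and the film roll and vial clear of the arm. I'll back up 3 mm and feel for the pad in small steps.

Request:
arm_command(motion=[[1,0,-0.003,0.006,0,0,0],[1,0,0,0.006,0,0,0],[1,0,0,0.003,0,0,0],[1,0,0,0.002,0,0,0],[1,0,0,0,0,0,0]])

```text
t: 2.9
tool_pos: [0.5218, -0.0066, 0.1315]
orientation: [0.181, 0.983, 0.0, -0.0]
force: [0.2, 1.2, -0.1]
width: -0.0002
gripper_force: 0.0
```

Request:
arm_command(motion=[[1,0,0,0.002,0,0,0],[1,0,0,0.002,0,0,0],[1,0,0,0.002,0,0,0],[1,0,0,0.002,0,0,0],[1,0,0,0,0,0,0]])

```text
t: 3.4
tool_pos: [0.5218, -0.0066, 0.1236]
orientation: [0.181, 0.983, 0.0, -0.0]
force: [0.8, 0.6, 0.5]
width: -0.0003
gripper_force: 0.0
```

Request:
arm_command(motion=[[1,0,0,0.002,0,0,0],[1,0,0,0.001,0,0,0],[1,0,0,0,0,0,0]])

```text
t: 3.7
tool_pos: [0.5219, -0.0066, 0.1207]
orientation: [0.181, 0.983, 0.0, -0.0]
force: [0.6, -0.3, 0.0]
width: 0.0004
gripper_force: 0.0
```

Request:
arm_command(motion=[[1,0,0,0.001,0,0,0],[1,0,0,0,0,0,0]])

```text
t: 3.9
tool_pos: [0.522, -0.0066, 0.1198]
orientation: [0.181, 0.983, 0.0, -0.0]
force: [-1.2, 0.3, 0.3]
width: -0.0001
gripper_force: 0.0
```

Request:
arm_command(motion=[[1,0,0,0.001,0,0,0],[1,0,0,0,0,0,0]])

```text
t: 4.1
tool_pos: [0.5219, -0.0066, 0.1188]
orientation: [0.181, 0.983, 0.0, -0.0]
force: [0.5, 0.3, -0.5]
width: 0.0002
gripper_force: 0.0
```

Expected contact is at TCP z of about 0.118, so I'll use half-millimetre steps from here.

Request:
arm_command(motion=[[1,0,0,0.0005,0,0,0],[1,0,0,0,0,0,0]])

```text
t: 4.3
tool_pos: [0.522, -0.0066, 0.1184]
orientation: [0.181, 0.983, 0.0, 0.0]
force: [-0.2, -0.7, -0.7]
width: 0.0002
gripper_force: 0.0
```

Request:
arm_command(motion=[[1,0,0,0.0005,0,0,0],[1,0,0,0,0,0,0]])

```text
t: 4.5
tool_pos: [0.522, -0.0066, 0.1179]
orientation: [0.181, 0.983, 0.0, 0.0]
force: [-0.4, 0.4, 0.5]
width: -0.0003
gripper_force: 0.0
```

Request:
arm_command(motion=[[1,0,0,0.0005,0,0,0],[1,0,0,0,0,0,0]])

```text
t: 4.7
tool_pos: [0.522, -0.0066, 0.1177]
orientation: [0.181, 0.983, 0.0, 0.0]
force: [-1.9, -1.1, 4.5]
width: 0.0003
gripper_force: 1.8
```

Contact at about 4 N. I'll start the stroke slowly.

Request:
arm_command(motion=[[1,0,0.002,-0.0001,0,0,0],[1,0,0.002,0,0,0,0]])

```text
t: 4.9
tool_pos: [0.5236, -0.003, 0.1177]
orientation: [0.182, 0.983, -0.0, 0.0]
force: [-1.4, -1.5, 2.3]
width: -0.0002
gripper_force: 1.4
```

Request:
arm_command(motion=[[1,0,0.003,0,0,0,0],[1,0,0.003,0,0,0,0]])

```text
t: 5.1
tool_pos: [0.5258, 0.0028, 0.1177]
orientation: [0.181, 0.983, -0.0, 0.0]
force: [-0.5, -1.9, 3.1]
width: 0.0001
gripper_force: 1.8
```

Request:
arm_command(motion=[[1,0,0.003,0,0,0,0],[1,0,0.003,0,0,0,0],[1,0,0.003,0,0,0,0]])

```text
t: 5.4
tool_pos: [0.5289, 0.011, 0.1176]
orientation: [0.182, 0.983, -0.0, 0.0]
force: [-1.3, -3.3, 4.6]
width: 0.0003
gripper_force: 2.2
```

Request:
arm_command(motion=[[1,0,0.004,0,0,0,0],[1,0,0.004,0,0,0,0],[1,0,0.004,0,0,0,0]])

```text
t: 5.7
tool_pos: [0.5332, 0.0227, 0.1176]
orientation: [0.181, 0.983, -0.0, 0.0]
force: [-1.5, -4.0, 5.9]
width: -0.0001
gripper_force: 2.6
```

Request:
arm_command(motion=[[1,0,0.004,-0.00015,0,0,0],[1,0,0.004,0,0,0,0],[1,0,0.004,0,0,0,0]])

```text
t: 6.0
tool_pos: [0.5373, 0.0336, 0.1177]
orientation: [0.181, 0.983, -0.0, -0.0]
force: [-0.0, -3.2, 2.7]
width: 0.0
gripper_force: 1.8
```

Request:
arm_command(motion=[[1,0,0.004,0,0,0,0],[1,0,0.004,0,0,0,0]])

```text
t: 6.2
tool_pos: [0.5403, 0.0414, 0.1176]
orientation: [0.181, 0.983, 0.0, -0.0]
force: [-0.4, -3.8, 3.8]
width: -0.0003
gripper_force: 2.3
```

Request:
arm_command(motion=[[1,0,0.004,0,0,0,0],[1,0,0.004,0,0,0,0],[1,0,0.004,0,0,0,0]])

```text
t: 6.5
tool_pos: [0.5445, 0.0525, 0.1176]
orientation: [0.181, 0.983, -0.0, -0.0]
force: [-2.7, -9.5, 5.8]
width: 0.0001
gripper_force: 5.4
```

Request:
arm_command(motion=[[1,0,0.004,0,0,0,0],[1,0,0.004,0,0,0,0],[1,0,0.004,0,0,0,0]])

```text
t: 6.8
tool_pos: [0.5489, 0.0638, 0.1176]
orientation: [0.181, 0.983, 0.0, 0.0]
force: [-0.7, -3.8, 4.3]
width: -0.0003
gripper_force: 2.3
```

A brief 10 N horizontal peak came as lid 3 started folding. I'll check with a picture that the box hasn't slid.

```bash
python3 - <<'E'
from h import *
s=camera("scene")["color"][:,:,::-1]
o=cv2.imread("pics/scene0.png")
g=lambda i:cv2.resize(i[190:290,185:285],(400,400),interpolation=cv2.INTER_CUBIC)
cv2.imwrite("pics/d.png",np.hstack([g(o),g(s)]))
# box far-end left corner region: shift by phase correlation of front face patch
a=cv2.cvtColor(o,6).astype(np.float32);b=cv2.cvtColor(s,6).astype(np.float32)
print(cv2.phaseCorrelate(a[225:275,185:217].copy(),b[225:275,185:217].copy()),get_state()["force"])
E
```

```text
((-0.021831060721609674, -0.013675729083768573), 1.0134671387076377) [ 0.39503783 -1.42114732  4.01012385]
```

View pics/d.png

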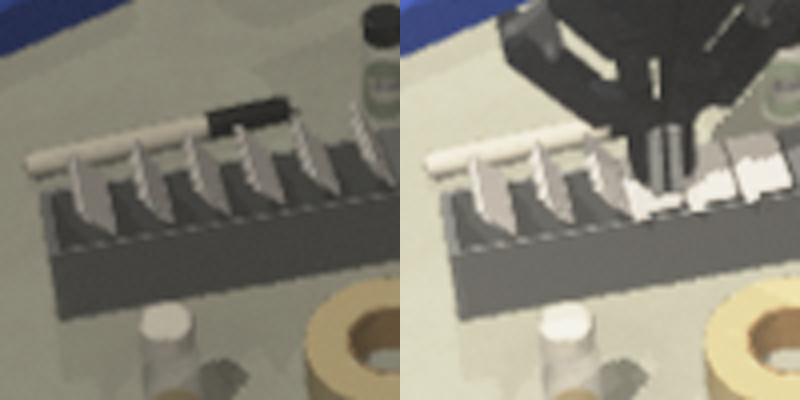

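The box hasn't moved. Lids 1–3 are shut and the fingertips are centred on the row at about (665,185) in the right panel. Continuing.

Request:
arm_command(motion=[[1,0,0.003,0,0,0,0],[1,0,0.003,0,0,0,0],[1,0,0.003,0,0,0,0]])

```text
t: 7.15
tool_pos: [0.552, 0.0721, 0.1176]
orientation: [0.181, 0.983, 0.0, -0.0]
force: [-0.8, -3.4, 3.9]
width: -0.0001
gripper_force: 2.2
```

Request:
arm_command(motion=[[1,0,0.003,0,0,0,0],[1,0,0.003,0,0,0,0],[1,0,0.003,0,0,0,0]])

```text
t: 7.45
tool_pos: [0.5552, 0.0804, 0.1176]
orientation: [0.181, 0.983, 0.0, -0.0]
force: [-1.7, -3.3, 4.7]
width: -0.0001
gripper_force: 2.2
```

Request:
arm_command(motion=[[1,0,0.003,0,0,0,0],[1,0,0.003,0,0,0,0],[1,0,0.003,0,0,0,0]])

```text
t: 7.75
tool_pos: [0.5584, 0.089, 0.1176]
orientation: [0.181, 0.983, 0.0, -0.0]
force: [-1.1, -3.1, 4.6]
width: -0.0002
gripper_force: 2.3
```

Request:
arm_command(motion=[[1,0,0.003,0,0,0,0],[1,0,0.003,0,0,0,0],[1,0,0.003,0,0,0,0],[1,0,0.003,0,0,0,0]])

```text
t: 8.15
tool_pos: [0.5626, 0.0996, 0.1177]
orientation: [0.182, 0.983, -0.001, -0.0]
force: [-1.9, -4.1, 4.4]
width: 0.0003
gripper_force: 2.3
```

Request:
arm_command(motion=[[1,0,0.003,0,0,0,0],[1,0,0.003,0,0,0,0],[1,0,0.003,0,0,0,0],[1,0,0.003,0,0,0,0]])

```text
t: 8.55
tool_pos: [0.567, 0.1113, 0.1177]
orientation: [0.181, 0.983, 0.0, 0.0]
force: [-0.8, -3.6, 4.7]
width: 0.0001
gripper_force: 2.3
```

Request:
arm_command(motion=[[1,0,0.003,0,0,0,0],[1,0,0.003,0,0,0,0],[1,0,0.003,0,0,0,0],[1,0,0.003,0,0,0,0]])

```text
t: 8.95
tool_pos: [0.5711, 0.1221, 0.1177]
orientation: [0.182, 0.983, -0.001, -0.0]
force: [-1.8, -4.1, 4.9]
width: 0.0
gripper_force: 2.4
```

Request:
arm_command(motion=[[1,0,0.003,0,0,0,0],[1,0,0.003,0,0,0,0],[1,0,0.003,0,0,0,0],[1,0,0.003,0,0,0,0]])

```text
t: 9.35
tool_pos: [0.5756, 0.1338, 0.1177]
orientation: [0.181, 0.983, 0.0, 0.0]
force: [-0.9, -3.4, 4.6]
width: 0.0001
gripper_force: 2.3
```

Request:
arm_command(motion=[[1,0,0.003,0,0,0,0],[1,0,0.003,0,0,0,0],[1,0,0.003,0,0,0,0],[1,0,0.003,0,0,0,0],[1,0,0.002,0,0,0,0]])

```text
t: 9.85
tool_pos: [0.5806, 0.1469, 0.1176]
orientation: [0.181, 0.983, 0.0, 0.0]
force: [-1.7, -4.0, 5.0]
width: 0.0002
gripper_force: 2.2
```

Request:
arm_command(motion=[[1,0,0,-0.003,0,0,0],[1,0,0,-0.02,0,0,0],[1,0,0,-0.04,0,0,0],[1,0,0,-0.04,0,0,0],[1,0,0,-0.04,0,0,0]])

```text
t: 10.35
tool_pos: [0.58, 0.147, 0.2618]
orientation: [0.181, 0.983, 0.0, -0.0]
force: [0.9, -0.8, -1.0]
width: -0.0003
gripper_force: 0.0
```

Request:
arm_command(motion=[[1,0.02,0.04,0,0,0,0],[1,0.02,0.04,0,0,0,0],[1,0.02,0.04,0,0,0,0],[1,0.02,0.04,0,0,0,0],[1,0.02,0.04,0,0,0,0]])

```text
t: 10.85
tool_pos: [0.5577, 0.3712, 0.2604]
orientation: [0.181, 0.983, 0.0, -0.0]
force: [1.4, -0.2, 0.4]
width: -0.0001
gripper_force: 0.0
```

Request:
arm_command(motion=[[1,0.02,0.04,0,0,0,0],[1,0.02,0.04,0,0,0,0],[1,0,0,0,0,0,0]])

```text
t: 11.15
tool_pos: [0.5473, 0.463, 0.2585]
orientation: [0.179, 0.984, 0.0, -0.002]
force: [0.5, -0.3, 0.0]
width: 0.0002
gripper_force: 0.0
```

```bash
python3 - <<'E'
from h import *
s=camera("scene")["color"][:,:,::-1];t=camera("top")["color"][:,:,::-1]
g=lambda i:cv2.resize(i,(400,400),interpolation=cv2.INTER_CUBIC)
cv2.imwrite("pics/e.png",np.hstack([g(t[170:310,180:320]),g(s[180:310,185:315])]))
E
```

```text
(no output)
```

View pics/e.png

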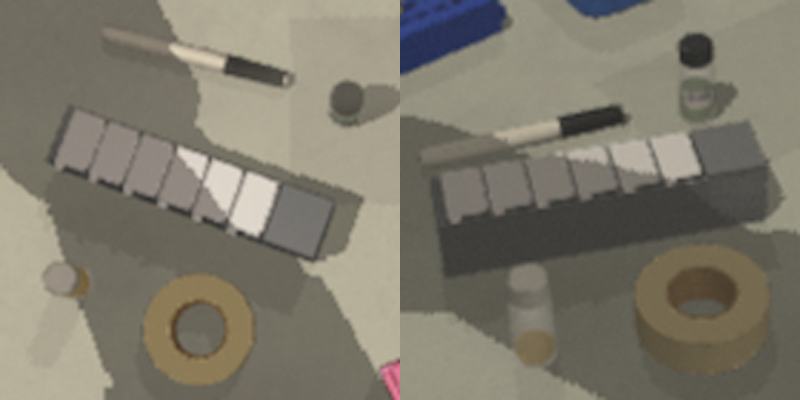

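All six lids lie flat and the box and its neighbours are where they were: box corners at (70,107) and (335,200), film roll at (199,330) in the left panel. The arm is clear.

```bash
python3 -c "
from rig import *
print(sign_off())"
```

```text
the job is handed in; nothing more can be done
None
```

I stroked all six lids shut in one continuous pass at about 3–6 N, peaking near 11 N as lid 3 began to fold. In the pictures the box and its neighbours had not moved, and I handed the job in at about 11 s with the arm clear.

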